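# Lock down the sprung stop of the gluing jig

### The job

The sprung wooden stop with the long flat head has to be out of the way for the next strip. Press its head down into the block and, while still holding it down, slide the fingers along the head against the upright steel tab to push the keeper fully across, so that its tongue traps the head when you let go. Leave the round-headed stop alone.

Things in the scene. Friction and masses are not known exactly. Their poses are not given: they have to be found in the camera images.
- stop_head (a point): Centre of the top face of the stop to lock: a wooden bar head, 90 mm long (its y), 36 wide (x), in a pale block (68 mm wide) fixed to the bench. Moves with it; z up, +y to the tab. Top face 88 mm above the bench when free, 62 fully home (2 over the side walls). Spring 5 to 9 N, rises at once if let go. Past its +y end the block is lower (48 mm): fingers may run on over it.
- keeper_tab (a point): Middle of the face to push of the keeper's upright steel tab (10 mm thick, 54 to 98 mm above the bench, from 18 mm on the -x to 45 mm on the +x side of the head's centre line). Axes as the head's. At first 48 mm from the head's centre, 3 mm past its +y end. A bar on the +x side joins it to the tongue (22 mm long, 72 to 82 mm above the bench), at first 3 mm off the head's -y end.
- keeper (a joint): Travel of the keeper in m: 0 open, as found; grows as the tab is pushed to +y, away from the head; 0.040 at its end stop. Slides with about 2 N and stays where left. The tongue passes over the head only while the head's top is below 72 mm (pressed 16 mm or more), else the head blocks it; from 0.003 on it overlaps the head, which then, let go, rests under it at 72 mm.
- round_head (a point): The other stop, to be left alone: centre of the top of its round wooden head (38 mm across, 84 mm above the bench), on a smaller square block (72 mm) without a keeper.

How it is judged:
By the outcome, as a careful person would: the job done as asked, in the order asked, and still so for the second after the job is handed in, with the robot touching nothing.
It also fails if it takes over 35 s, if anything falls off the work surface, if the arm or the gripper's body presses on something with over 40 N, if the wrist force passes 120 N, or if a joint passes its speed limit or range.

### The arm

A 6-joint arm with a two-finger parallel gripper is mounted at the origin on the work surface. World frame = base frame: x ahead of the robot, y to its left, z up, the work surface at z = 0. Lengths are in mm, angles in rad, forces in N, time in s.
With the tool pointing down it reaches from about 350 to 850 mm from the base axis. Payload 8.1 kg.
Tool frame: the origin (TCP) lies on the centre line of the jaws, within the pads' length; the fingertips stand 17 mm ahead of it and the grasp point (between the pads) lies 2 mm behind it (env.tip_extent is the distance from the TCP to the fingertips, in mm); z points along the fingers, y is the line along which they close (so a half turn about z gives the same grasp; the last joint's range is limited). The gripper opens to 85 mm and grips with 20 to 120 N. Pads are 22 mm wide; open, the fingers measure 114 mm over their backs; the gripper's body (76 mm by 85 mm) begins 54 mm behind the grasp point. The pads swing forward as they close: fully open they stand 13 mm farther back than shut.
Start: joints at [-1.425, 0.13, 1.488, -0, 1.523, -0.085], TCP at [137.274, -584.09, 248.292] pointing down, gripper open.
Joint ranges: [-2.96, 2.96], [-0.89, 2.26], [0.02, 2.5], [-1.34, 4.48], [0, 2.73], [-2.66, 2.66]. Speed limits (rad/s): [2.39, 2.39, 2.79, 3.14, 3.14, 3.14].

### API

Orientations are given as [roll, pitch, yaw] about the fixed x, y, z axes, in that order (R = Rz(yaw) Ry(pitch) Rx(roll)).
In Python, from plant import env gives the robot as it stands.
- The arm moves only by the tool jog_arm, never from a script. Its arguments are lists of equal length, an entry for each row: "hand": the opening in per cent of the stroke, from 0 (shut) to 100 (fully open); "linear": the shift along the tool's x, y, z in m, a list of three; "roll": the turn about the tool's z in rad. A call has 1 to 5 rows; each row shifts and turns the commanded pose from where the row before left it, along the tool's axes as they then stand; what a row does not reach is not made up. A row lasts 1/8 s, in which the tool goes at most 62.5 mm and 10.7 degrees, less where a joint would pass 70% of its speed; a pose out of reach is approached as far as the arm can. A call with a gripper value outside its range is refused whole. The fingers move at their own pace and stop on an object; "squeeze" is the grip in N (left out, the last holds). Time passes only in rows, so rows that do not move let the fingers close. It gives the time, the measured TCP pose, the force, the opening and the grip force at its end, in the units of the state.
- env.observe(): the state, without advancing time (a new reading comes with each control period).
- env.get_image(name): name is "scene" or "top" or "wrist"; returns a dict with "image" (480x640x3 uint8, red, green, blue), "mtx" (3x3 intrinsics, pixels), "k1" (the pictures are not rectified: a ray, as slopes to the right and down, at radius r is drawn at 1 + k1 r^2 times it, then the intrinsics apply), "cam_to_world" (4x4, takes a point from camera to world coordinates). Camera axes: x right, y down, z forward; pixel columns grow to the right and rows downward; lengths in mm; the calibration is good to about 2 mm. A picture is of the moment at which its call begins. There is no depth.
- env.hand_in(): hands the job in; it is judged then, once.
The state is a dict: "time_s": time; "qpos": joint angles; "qd": joint speeds; "joint_torque": joint torques, N m; "eef_pos": TCP position; "eef_rot": TCP orientation; "force": force on the tool from outside, world axes, zero at the start; "moment": the same for the moment, N m; "opening": finger opening in mm; "gripper_force": force on a finger pad.
Only numpy, scipy, OpenCV 4.12 (cv2) and the standard library are available. Lean on these libraries where they do the work, as an engineer would, in place of code of your own. Each camera call takes 0.05 s, during which the arm holds its last target. There are 200 camera calls.

## Working session

There is one attempt and no reset: what is moved stays moved. The work goes in short steps, Python scripts to look and compute and a tool call to move; the robot and the scene stay as the last step left them, time stands still between calls to the robot, and variables do not carry over. Pictures are saved under pics/ and viewed, at most 10 in all, crops included, and the job is handed in when it is done.

Besides the shell and the picture viewer there is one more tool, called after "Call:" as name([rows], argument=value, ...), one row to a line, values as JSON. jog_arm: Moves the arm, as the interface text tells. Its arguments: {"type":"object","properties":{"hand":{"type":"array","items":{"type":"number"}},"linear":{"type":"array","items":{"type":"array","items":{"type":"number"}}},"roll":{"type":"array","items":{"type":"number"}},"squeeze":{"type":"number"}},"required":["hand","linear","roll"]}

```bash
mkdir -p pics && cat > h.py <<'E'
import numpy as np, cv2
from plant import env
def snap(n,f):
    d=env.get_image(n); cv2.imwrite('pics/'+f,cv2.cvtColor(d['image'],cv2.COLOR_RGB2BGR))
    np.savez('pics/'+f+'.npz',mtx=d['mtx'],k1=d['k1'],T=d['cam_to_world'])
def ray(f,uv,z):
    d=np.load('pics/'+f+'.npz'); K=d['mtx']; k=float(d['k1'])
    n=cv2.undistortPoints(np.array([[uv]],float),K,np.array([k,0,0,0.]))[0,0]
    T=d['T']; v=T[:3,:3]@np.array([n[0],n[1],1]); o=T[:3,3]
    return o+v*(z-o[2])/v[2]
E
python3 - <<'E'
from h import *
snap('top','top1.png'); snap('scene','sc1.png')
o=env.observe(); print(o['eef_pos'],o['eef_rot'],o['force'],o['opening'],o['time_s'])
E
```

```text
[ 137.20369673 -583.60341135  247.34040076] [-3.13985312e+00 -1.67147374e-04  2.30739692e-01] [-0.36254941  0.20412472  0.07933817] 85.5027877818337 0.1
```

View pics/top1.png

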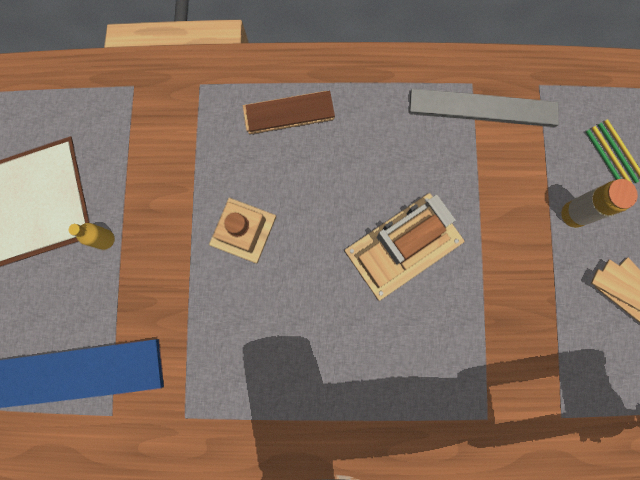

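View pics/sc1.png

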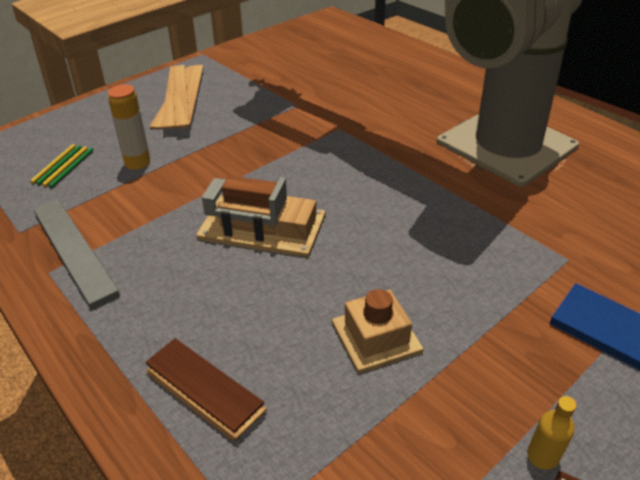

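```bash
python3 - <<'E'
from h import *
a=cv2.imread('pics/top1.png')[180:310,335:475]; b=cv2.imread('pics/sc1.png')[160:260,185:340]
cv2.imwrite('pics/c1.png',np.vstack([cv2.resize(a,(420,390),interpolation=2)[:,:420],cv2.resize(b,(420,271))[:210]]))
for uv in [(420,234),(396,250),(440,226),(235,222)]: print(uv,ray('top1.png',uv,88).round(1))
E
```

```text
(420, 234) [ 549.4 -146.8   88. ]
(396, 250) [ 521.4 -104.5   88. ]
(440, 226) [ 563.5 -182.1   88. ]
(235, 222) [570.9 175.4  88. ]
```

View pics/c1.png

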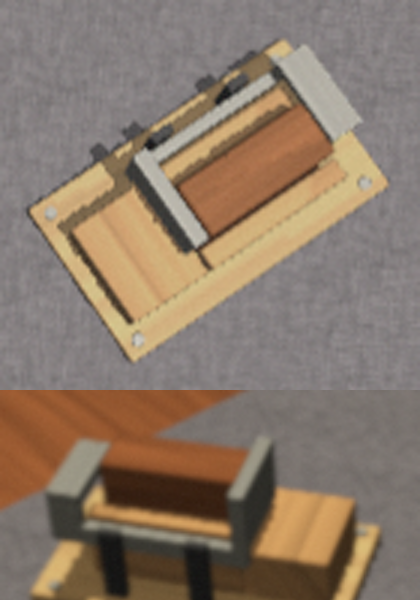

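```bash
cat >> h.py <<'E'
def plan(h,yaw,above):
    """tool-frame deltas to put TCP at xy h, z above, tool y along yaw dir (mod pi)"""
    from scipy.spatial.transform import Rotation as R
    o=env.observe(); M=R.from_euler('xyz',o['eef_rot']).as_matrix()
    d=M.T@(np.array([h[0],h[1],above])-o['eef_pos'])
    ty=np.arctan2(M[1,1],M[0,1]); dy=(yaw-ty+np.pi/2)%np.pi-np.pi/2
    print('tool delta m',(d/1000).round(4),'roll about tool z',round(-dy,4),'time',o['time_s'],'q',np.round(o['qpos'],2),'pos',np.round(o['eef_pos'],1),'F',np.round(o['force'],1),'op',o['opening'])
E
python3 - <<'E'
from h import *
P=lambda u,v,z: ray('top1.png',(335+u/3,180+v/3),z)[:2]
c=[P(*p,88) for p in [(177,183),(207,237),(292,107),(333,155)]]
print(np.round(c,1)); n=(c[0]+c[1])/2; f=(c[2]+c[3])/2; print('len',np.hypot(*(n-f)),'w',np.hypot(*(c[0]-c[1])),np.hypot(*(c[2]-c[3])))
t=[P(*p,98) for p in [(153,147),(208,238)]]; print('tab',np.round(t,1))
y=(n-f); y/=np.hypot(*y); x=np.array([y[1],-y[0]]); cen=(n+f)/2
print('cen',cen,'yaw y',np.arctan2(y[1],y[0]),[((q-cen)@x,(q-cen)@y) for q in t])
print(env.tip_extent)
plan(cen,np.arctan2(y[1],y[0]),230)
E
```

```text
[[ 537.1 -101.4]
 [ 505.8 -118. ]
 [ 581.8 -169.3]
 [ 553.5 -192.2]]
len 84.7998721083604 w 35.43413198885538 36.445432374587334
tab [[ 556.3  -86.7]
 [ 504.1 -117. ]]
cen [ 544.5538983  -145.21960773] yaw y 2.1468496972491424 [(np.float64(41.74390361824227), np.float64(42.6230046705583)), (np.float64(-18.567869398742058), np.float64(45.735177845548854))]
17.0
tool delta m [ 0.4968 -0.3336  0.018 ] roll about tool z -0.3453 time 0.1 q [-1.43  0.13  1.49  0.    1.52 -0.09] pos [ 137.2 -583.6  247.3] F [-0.4  0.2  0.1] op 85.5027877818337
```

Call:
jog_arm([
  [0.03,-0.02,0],
  [0.05,-0.033,0],
  [0.05,-0.033,0],
  [0.05,-0.033,0],
  [0.05,-0.033,0],
], hand=[47,47,47,47,47], roll=[0,0,0,0,0])

```text
time_s: 0.72
eef_pos: [327.3, -381.8, 247.9]
eef_rot: [-3.141, 0.0, 0.23]
force: [0.6, 0.4, -0.0]
opening: 40.1
gripper_force: 0.0
```

Call:
jog_arm([
  [0.05,-0.033,0],
  [0.05,-0.033,0],
  [0.05,-0.033,0],
  [0.04,-0.026,0],
  [0,0,0],
], hand=[47,47,47,47,47], roll=[0,0,0,0,0])

```text
time_s: 1.35
eef_pos: [484.3, -215.5, 247.7]
eef_rot: [-3.14, 0.0, 0.235]
force: [-0.7, -0.3, 0.1]
opening: 40.3
gripper_force: 0.0
```

Call:
jog_arm([
  [0,0,0],
  [0,0,0],
  [0,0,0],
  [0,0,0],
], hand=[47,47,47,47], roll=[-0.11,-0.17,-0.09,0])

```text
time_s: 1.85
eef_pos: [482.1, -218.9, 247.9]
eef_rot: [-3.141, 0.001, 0.599]
force: [-0.1, 0.6, 0.2]
opening: 40.2
gripper_force: 0.0
```

```bash
python3 - <<'E'
from h import *
snap('wrist','w1.png'); plan((544.5,-145),2.12,200)
E
```

```text
tool delta m [ 0.0931 -0.026   0.048 ] roll about tool z 0.0487 time 1.9 q [-0.52 -0.06  1.68 -0.    1.52  0.45] pos [ 482.2 -218.9  248. ] F [ 0.3 -0.8 -0. ] op 40.31130504907025
```

View pics/w1.png

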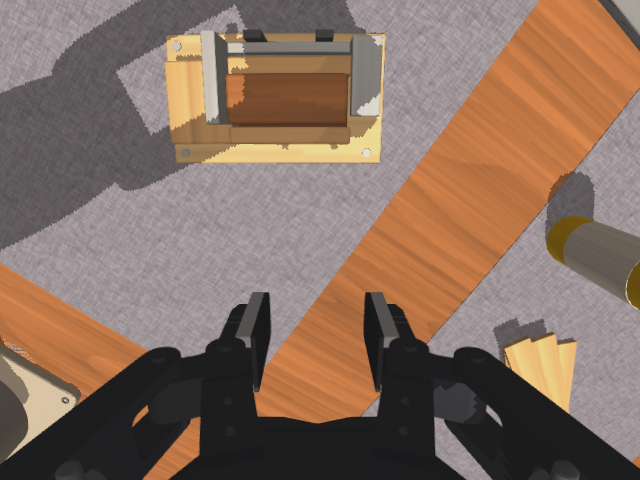

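```bash
python3 - <<'E'
from h import *
c=[ray('w1.png',p,88)[:2] for p in [(227,74),(229,124),(348,73),(350,126)]]
n=(c[0]+c[1])/2; f=(c[2]+c[3])/2; print('len',np.hypot(*(n-f)),'w',np.hypot(*(c[0]-c[1])),np.hypot(*(c[2]-c[3])))
y=n-f; y/=np.hypot(*y); x=np.array([y[1],-y[0]]); cen=(n+f)/2; yw=np.arctan2(y[1],y[0])
t=[ray('w1.png',p,98)[:2] for p in [(215,31),(217,124)]]
print('cen',cen,'yaw',yw,[((q-cen)@x,(q-cen)@y) for q in t])
plan(cen,yw,140)
E
```

```text
len 89.2307418912803 w 35.2968773198531 37.34398114273223
cen [ 547.99196072 -149.70320197] yaw 2.1609138726415376 [(np.float64(44.5098881417931), np.float64(49.265090604261914)), (np.float64(-17.64198945354059), np.float64(51.21179353927843))]
tool delta m [ 0.0933 -0.0201  0.108 ] roll about tool z 0.0078 time 1.9 q [-0.52 -0.06  1.68 -0.    1.52  0.45] pos [ 482.2 -218.9  248. ] F [ 0.3 -0.8 -0. ] op 40.31130504907025
```

Call:
jog_arm([
  [0.045,-0.012,0.03],
  [0.048,-0.013,0.03],
  [0,0,0.04],
  [0,0,0.015],
  [0,0,0],
], hand=[47,47,47,47,47], roll=[0,0,0,0,0])

```text
time_s: 2.52
eef_pos: [544.3, -145.4, 132.4]
eef_rot: [-3.14, 0.002, 0.599]
force: [0.7, 0.2, -0.7]
opening: 40.2
gripper_force: 0.0
```

```bash
python3 - <<'E'
from h import *
snap('wrist','w2.png'); snap('scene','sc2.png'); plan((548,-149.7),2.16,100)
a=cv2.imread('pics/sc2.png')[110:270,160:360]; cv2.imwrite('pics/c2.png',np.hstack([cv2.resize(cv2.imread('pics/w2.png'),(400,300)),cv2.resize(a,(375,300))]))
E
```

```text
tool delta m [-0.0004  0.004   0.035 ] roll about tool z 0.01 time 2.625 q [-0.35  0.12  1.71 -0.    1.31  0.62] pos [ 546.  -146.1  135. ] F [-0.4 -0.9  1.2] op 40.11358627231069
```

View pics/c2.png

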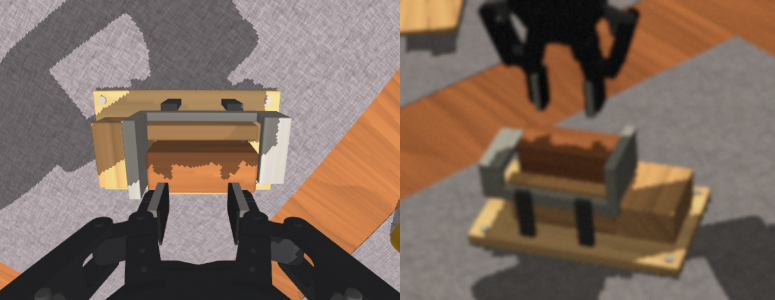

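Call:
jog_arm([
  [0,0.003,0.01],
  [0,0,0.01],
  [0,0,0.005],
  [0,0,0],
], hand=[40,40,40,40], roll=[0.01,0,0,0])

```text
time_s: 3.12
eef_pos: [546.5, -147.4, 107.5]
eef_rot: [-3.14, 0.001, 0.591]
force: [0.3, 0.1, 0.7]
opening: 34.3
gripper_force: 0.0
```

Call:
jog_arm([
  [0,0,0.003],
  [0,0,0.003],
  [0,0,0.003],
  [0,0,0.003],
  [0,0,0],
], hand=[40,40,40,40,40], roll=[0,0,0,0,0])

```text
time_s: 3.75
eef_pos: [547.4, -147.7, 96.9]
eef_rot: [3.141, -0.0, 0.591]
force: [-3.0, 1.7, 6.2]
opening: 34.1
gripper_force: 3.0
```

Call:
jog_arm([
  [0,0,0.004],
  [0,0,0.004],
  [0,0,0.003],
  [0,0,0],
], hand=[40,40,40,40], roll=[0,0,0,0])

```text
time_s: 4.25
eef_pos: [547.5, -147.8, 86.2]
eef_rot: [3.141, -0.001, 0.591]
force: [-2.9, 1.2, 7.9]
opening: 34.5
gripper_force: 3.9
```

```bash
python3 - <<'E'
from h import *
snap('wrist','w3.png'); snap('scene','sc3.png'); plan((548,-149.7),2.16,80)
a=cv2.imread('pics/sc3.png')[130:260,180:340]; cv2.imwrite('pics/c3.png',np.hstack([cv2.resize(cv2.imread('pics/w3.png'),(400,300)),cv2.resize(a,(370,300))]))
E
```

```text
tool delta m [-0.0007  0.0019  0.0063] roll about tool z 0.0017 time 4.35 q [-0.35  0.18  1.74  0.    1.22  0.63] pos [ 547.5 -147.7   86.3] F [-1.9  0.3  8.1] op 34.376577413736086
```

View pics/c3.png

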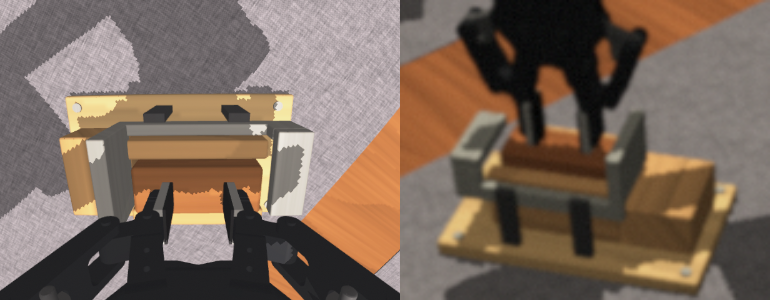

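Call:
jog_arm([
  [0,0,0.002],
  [0,0,0.002],
  [0,0,0],
], hand=[40,40,40], roll=[0,0,0])

```text
time_s: 4.72
eef_pos: [547.5, -147.8, 82.3]
eef_rot: [3.141, -0.001, 0.591]
force: [-2.9, 0.8, 8.3]
opening: 33.8
gripper_force: 4.2
```

Call:
jog_arm([
  [0,0,0.002],
  [0,0,0],
], hand=[40,40], roll=[0,0])

```text
time_s: 4.97
eef_pos: [547.5, -147.8, 80.3]
eef_rot: [3.141, -0.001, 0.591]
force: [-3.8, 1.7, 8.5]
opening: 34.1
gripper_force: 4.4
```

Call:
jog_arm([
  [0,0,0.0015],
  [0,0,0],
], hand=[40,40], roll=[0,0])

```text
time_s: 5.22
eef_pos: [547.5, -147.8, 78.9]
eef_rot: [3.141, -0.001, 0.591]
force: [-3.8, 1.4, 9.8]
opening: 33.9
gripper_force: 4.5
```

Call:
jog_arm([
  [0,0,0.0015],
  [0,0,0],
], hand=[40,40], roll=[0,0])

```text
time_s: 5.48
eef_pos: [547.6, -147.8, 78.2]
eef_rot: [3.141, -0.001, 0.591]
force: [-6.8, 2.0, 14.9]
opening: 34.2
gripper_force: 7.5
```

Call:
jog_arm([
  [0,0,-0.0025],
  [0,-0.005,0],
  [0,-0.005,0],
  [0,-0.005,0],
  [0,0,0],
], hand=[40,40,40,40,40], roll=[0,0,0,0,0])

```text
time_s: 6.1
eef_pos: [541.2, -136.5, 81.4]
eef_rot: [3.136, -0.003, 0.591]
force: [1.7, -4.6, 9.4]
opening: 34.2
gripper_force: 4.3
```

Call:
jog_arm([
  [0,-0.005,0],
  [0,-0.005,0],
  [0,-0.005,0],
  [0,-0.005,0],
  [0,0,0],
], hand=[40,40,40,40,40], roll=[0,0,0,0,0])

```text
time_s: 6.72
eef_pos: [530.3, -120.2, 81.6]
eef_rot: [3.135, -0.003, 0.591]
force: [1.6, -3.9, 9.5]
opening: 34.3
gripper_force: 4.8
```

```bash
python3 - <<'E'
from h import *
snap('wrist','w4.png'); snap('scene','sc4.png'); plan((548,-149.7),2.16,80)
a=cv2.imread('pics/sc4.png')[130:260,180:340]; cv2.imwrite('pics/c4.png',np.hstack([cv2.resize(cv2.imread('pics/w4.png'),(400,300)),cv2.resize(a,(370,300))]))
E
```

```text
tool delta m [-0.0017  0.0344  0.0017] roll about tool z 0.0015 time 6.825 q [-0.32  0.12  1.82 -0.    1.2   0.66] pos [ 530.3 -120.2   81.5] F [ 2.2 -4.2  8.9] op 33.87505242431314
```

View pics/c4.png

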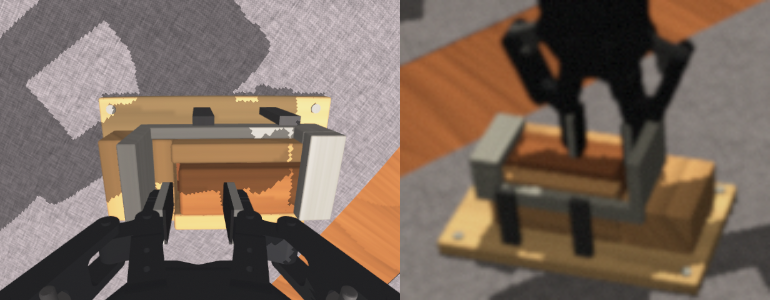

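Call:
jog_arm([
  [0,-0.005,0],
  [0,-0.005,0],
  [0,-0.005,0],
  [0,0,0],
], hand=[40,40,40,40], roll=[0,0,0,0])

```text
time_s: 7.32
eef_pos: [521.9, -107.7, 81.6]
eef_rot: [3.135, -0.003, 0.591]
force: [1.7, -4.5, 9.3]
opening: 33.9
gripper_force: 4.7
```

Call:
jog_arm([
  [0,-0.003,0],
  [0,-0.002,0],
  [0,0,0],
], hand=[40,40,40], roll=[0,0,0])

```text
time_s: 7.7
eef_pos: [519.3, -103.8, 81.5]
eef_rot: [3.135, -0.003, 0.591]
force: [3.6, -5.6, 9.6]
opening: 34.3
gripper_force: 4.9
```

Call:
jog_arm([
  [0,-0.002,0],
  [0,0,0],
], hand=[40,40], roll=[0,0])

```text
time_s: 7.95
eef_pos: [518.3, -102.3, 81.6]
eef_rot: [3.135, -0.004, 0.591]
force: [2.4, -6.1, 9.5]
opening: 34.3
gripper_force: 4.9
```

Call:
jog_arm([
  [0,-0.002,0],
  [0,0,0],
], hand=[40,40], roll=[0,0])

```text
time_s: 8.2
eef_pos: [517.1, -100.6, 81.6]
eef_rot: [3.135, -0.004, 0.591]
force: [3.4, -6.3, 8.7]
opening: 34.4
gripper_force: 4.9
```

Call:
jog_arm([
  [0,-0.002,0],
  [0,0,0],
], hand=[40,40], roll=[0,0])

```text
time_s: 8.45
eef_pos: [516.2, -99.1, 81.6]
eef_rot: [3.134, -0.004, 0.591]
force: [5.6, -7.7, 7.5]
opening: 34.5
gripper_force: 6.6
```

Call:
jog_arm([
  [0,-0.002,0],
  [0,0,0],
], hand=[40,40], roll=[0,0])

```text
time_s: 8.7
eef_pos: [516.1, -99.0, 81.8]
eef_rot: [3.13, -0.004, 0.59]
force: [9.0, -15.4, 1.9]
opening: 34.4
gripper_force: 11.0
```

Call:
jog_arm([
  [0,-0.002,0],
  [0,0,0],
], hand=[40,40], roll=[0,0])

```text
time_s: 8.95
eef_pos: [516.0, -98.9, 82.0]
eef_rot: [3.127, -0.005, 0.59]
force: [14.3, -22.9, -5.0]
opening: 34.2
gripper_force: 15.5
```

```bash
python3 - <<'E'
from h import *
snap('wrist','w5.png'); snap('scene','sc5.png'); plan((548,-149.7),2.16,80)
a=cv2.imread('pics/sc5.png')[130:260,180:340]; cv2.imwrite('pics/c5.png',np.hstack([cv2.resize(cv2.imread('pics/w5.png'),(400,300)),cv2.resize(a,(370,300))]))
E
```

```text
tool delta m [-0.0017  0.06    0.0028] roll about tool z 0.0007 time 9.05 q [-0.28  0.07  1.87 -0.01  1.19  0.7 ] pos [516.  -98.9  82. ] F [ 14.8 -21.8  -3.4] op 34.100077515340764
```

View pics/c5.png

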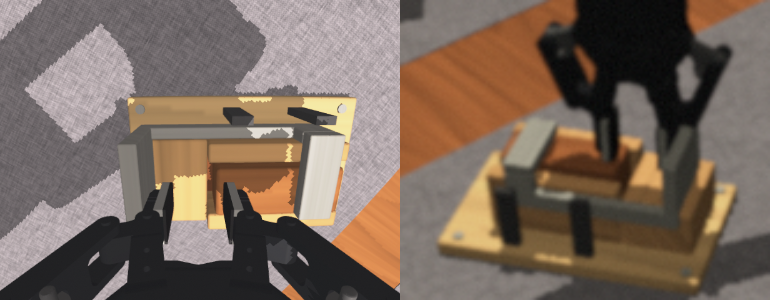

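Call:
jog_arm([
  [0,0.004,0],
  [0,0.003,0],
  [0,0.002,0],
  [0,0,-0.004],
  [0,0,-0.006],
], hand=[40,40,40,40,40], roll=[0,0,0,0,0])

```text
time_s: 9.68
eef_pos: [516.6, -100.8, 89.7]
eef_rot: [3.141, -0.002, 0.591]
force: [0.4, 1.0, 0.6]
opening: 34.4
gripper_force: 0.0
```

Call:
jog_arm([
  [0,0,-0.01],
  [0,0,-0.02],
  [0,0,-0.04],
  [0,0,-0.05],
  [0,0,-0.03],
], hand=[40,40,40,40,40], roll=[0,0,0,0,0])

```text
time_s: 10.3
eef_pos: [516.5, -101.5, 241.9]
eef_rot: [3.139, -0.002, 0.591]
force: [0.0, 0.1, 0.4]
opening: 34.4
gripper_force: 0.0
```

Call:
jog_arm([
  [-0.04,0,0],
  [-0.04,0,0],
  [0,0,0],
  [0,0,0],
], hand=[40,40,40,40], roll=[0,0,0,0])

```text
time_s: 10.8
eef_pos: [449.6, -145.8, 239.1]
eef_rot: [3.141, -0.001, 0.59]
force: [-1.1, 0.7, -0.8]
opening: 34.3
gripper_force: 0.0
```

```bash
python3 - <<'E'
from h import *
snap('wrist','w6.png'); snap('scene','sc6.png'); plan((548,-149.7),2.16,80)
a=cv2.imread('pics/sc6.png')[130:260,180:340]; cv2.imwrite('pics/c6.png',np.hstack([cv2.resize(cv2.imread('pics/w6.png'),(400,300)),cv2.resize(a,(370,300))]))
E
```

```text
tool delta m [0.079  0.0583 0.1589] roll about tool z 0.002 time 10.9 q [-0.42 -0.22  1.84  0.    1.52  0.56] pos [ 449.9 -145.4  238.9] F [-0.2 -0.2  0.6] op 34.08758013378095
```

View pics/c6.png

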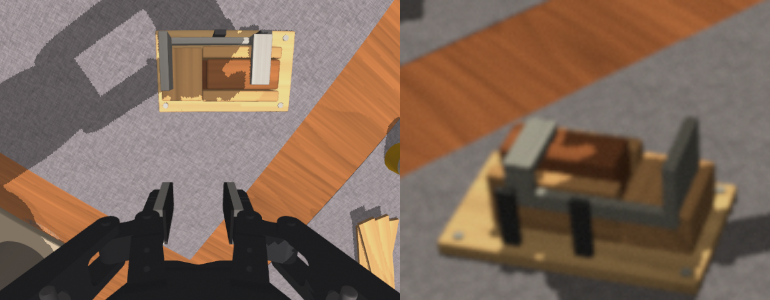

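The last picture shows the tongue lying across the head, about (262,58) in the left half. The head is held below it, and the tab is at the far end of its travel with the gripper clear.

```bash
python3 -c "
from plant import env; print(env.hand_in())"
```

```text
the job is handed in; nothing more can be done
None
```

The long-headed stop is pressed down and trapped under the keeper's tongue; the keeper was pushed until it stalled at its end stop, the round-headed stop was left alone, and the job was handed in at about 11 s with the gripper clear.

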